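# Stock the book-processing tray

### The arm

A 6-joint arm with a two-finger parallel gripper is mounted at the origin on a cart in front of the work surface, level with it; the furniture and walls round the work are solid. World frame = base frame: x ahead of the robot, y to its left, z up, the work surface at z = 0. Lengths are in m, angles in rad, forces in N, time in s.
With the tool pointing down it reaches from about 0.275 to 0.825 m from the base axis. Payload 4.9 kg.
Tool frame: the origin (TCP) lies midway between the tips of the shut fingers; the grasp point (between the pads) lies 19 mm behind it (bot.grip_depth is the distance from the TCP to the grasp point, in m); z points along the fingers, y is the line along which they close (so a half turn about z gives the same grasp; the last joint's range is limited). The gripper opens to 85 mm and grips with 20 to 120 N. Pads are 22 mm wide; open, the fingers measure 114 mm over their backs; the gripper's body (76 mm by 85 mm) begins 54 mm behind the grasp point. The pads swing forward as they close: fully open they stand 13 mm farther back than shut.
Start: joints at [-1.287, 0.326, -0.193, 1.052, 0, 1.437], TCP at [0.223, -0.503, 0.231] pointing down, gripper open.
Joint ranges: [-2.65, 2.65], [-0.97, 1.79], [-1.3, 1.35], [-1.93, 2.1], [-1.47, 1.37], [-3.14, 3.14]. Speed limits (rad/s): [2.57, 2.57, 3.14, 3.14, 3.14, 3.14].

### API

Orientations are given as a unit quaternion [w, x, y, z].
In Python, from cell import bot gives the robot as it stands. Calls block until the motion is done:
- bot.move_pose(position, orientation): joint-space move of the TCP to a pose.
- bot.move_linear(position, speed=0.15, rotation=None, until_force=None): straight line of the TCP; rotation=None keeps the orientation; speed is the mean speed in m/s. With until_force (N) it stops when the force on the tool has changed by that much, and returns True; else False.
- bot.goto_joints(angles): joint-space move.
- bot.set_gripper(opening, grasp_force=None): opening from 0.0 (shut) to 1.0 (fully open); grasp_force is the grip in N (None keeps the last); returns when the fingers have stopped.
- bot.wait(seconds).
- bot.solve_ik(position, orientation): joint angles nearest the present ones, or None.
- bot.camera(name): name is "side" or "top" or "wrist"; returns the picture (384x512x3 uint8, red, green, blue); there is no depth.
- bot.calibration(name): a dict with "mtx" (3x3 intrinsics, pixels), "extrinsics" (4x4, takes a point from world to camera coordinates); the wrist camera has in their place "hand_eye" (4x4, takes a point from camera to tool coordinates, whose origin is the TCP and whose axes are the flange's). Camera axes: x right, y down, z forward; pixel columns grow to the right and rows downward; lengths in m; the calibration is good to about 2 mm. A picture is of the moment at which its call begins: read the wrist's pose just before it. calibration takes no time and is no camera call.
A pose or a line that the arm cannot do raises bot.PlanningError and nothing moves.
- bot.close_job(): hands the job in; it is judged then, once.
Trained networks look in the newest picture that a camera, given by its name, has taken for a name from the list of things; names that differ only in an ending like _2 or _b are one class to them, and where a whole thing is asked for, a point or a joint stands for the part that bears it (a point fixed in the world has none). Each returns a list of dicts, best first, with "confidence" (0 to 1); they miss things now and then, are a little off and sometimes report something else, mostly with a low value. They report only what shows in the picture. A call takes as long as a camera call. They do not tell look-alikes from the thing itself.
- bot.search_frame(camera, thing): "bbox" ([left, top, width, height] in pixels, round what is visible of it).
Readings, each from a call of its own:
- bot.read_clock(): time.
- bot.read_joint_positions(): joint angles.
- bot.read_joint_vel(): joint speeds.
- bot.read_joint_efforts(): joint torques, N m.
- bot.read_position(): TCP position.
- bot.read_tool_rot(): TCP orientation.
- bot.read_ft_force(): force on the tool from outside, world axes, zero at the start.
- bot.read_moment(): the same for the moment, N m.
- bot.read_gripper_width(): opening from 0.0 (shut) to 1.0 (fully open).
- bot.read_finger_force(): force on a finger pad.
Only numpy, scipy, OpenCV 4.12 (cv2) and the standard library are available. Lean on these libraries where they do the work, as an engineer would, in place of code of your own. Each camera call takes 0.05 s, during which the arm holds its last target. There are 200 camera calls.

### The job

Stock the wooden book-processing tray on the counter: lay the thick marker, the glue stick, the eraser and the banded stack of member cards each flat on the floor of its own pocket, the one of the four shaped for it (a little longer and wider than the thing and running the same way). The slim ballpoint pen and the square note pad do not belong in the tray: leave them where they lie.

Things in the scene. Friction and masses are not known exactly. Their poses are not given: they have to be found in the camera images.
- marker_mid (a point): Thick marker: white barrel, black cap, 17 mm wide, 135 mm long, 16 mm high, lying on the worktop. Point: middle of its axis, 8 mm above what it lies on; y along its length. About 25 g.
- glue_mid (a point): Glue stick lying down: yellow barrel, red cap, round, 25 mm diameter, 104 mm long. Point: middle of its axis, 12.5 mm above what it lies on; y along its length (x and z turn if it rolls). About 35 g.
- rubber: Eraser: white block in a blue paper sleeve, 23 x 58 x 13 mm (x, y, z). Origin: centre of its underside; y along its length. About 30 g.
- cards: Stack of turquoise member cards with a brown paper band, 56 x 87 x 14 mm (x, y, z), one rigid block. Origin: centre of its underside; y along its length. About 90 g.
- marker_pocket: Grey insert in the wooden tray with the pocket for the marker (the longest, narrowest recess): recess 155 x 37 mm (y by x), 5 mm deep, black floor; insert 169 x 67 mm. Origin: centre of its underside, 4 mm above the worktop; pocket floor 3 mm and rim 8 mm above the origin; y along the pocket, z up. Fixed; at either end of the 272 x 182 mm tray; tray walls 16 mm high.
- glue_pocket: Grey insert in the wooden tray with the pocket for the glue stick (shorter and wider than the marker's): recess 124 x 45 mm (y by x), 5 mm deep, black floor; insert 169 x 67 mm. Origin: centre of its underside, 4 mm above the worktop; pocket floor 3 mm and rim 8 mm above the origin; y along the pocket, z up. Fixed; at either end of the 272 x 182 mm tray; tray walls 16 mm high.
- cards_pocket: Grey insert in the wooden tray with the pocket for the cards (the broadest recess): recess 107 x 74 mm (y by x), 5 mm deep, black floor; insert 123 x 84 mm. Origin: centre of its underside, 4 mm above the worktop; pocket floor 3 mm and rim 8 mm above the origin; y along the pocket, z up. Fixed; in the middle of the tray, in front or behind; tray walls 16 mm high.
- eraser_pocket: Grey insert in the wooden tray with the pocket for the eraser (the smallest recess): recess 78 x 43 mm (y by x), 5 mm deep, black floor; insert 123 x 84 mm. Origin: centre of its underside, 4 mm above the worktop; pocket floor 3 mm and rim 8 mm above the origin; y along the pocket, z up. Fixed; in the middle of the tray, in front or behind; tray walls 16 mm high.
- slim_pen: Slim ballpoint pen, white and red, 11 x 145 x 9 mm (x, y, z): not for the tray. Origin: centre of its underside; y along its length. Loose.
- note_pad: Square yellow note pad, 80 x 81 x 20 mm: not for the tray. Origin: centre of its underside. Loose.
Not all that is in view belongs to the job. What is shaped like the eraser_pocket but red is not meant.

How it is judged:
By the outcome, as a careful person would: the job done as asked, in the order asked, and still so for the second after the job is handed in, with the robot touching nothing.
It also fails if it takes over 115 s, if anything falls off the work surface, if the arm or the gripper's body presses on something with over 40 N, if the wrist force passes 120 N, or if a joint passes its speed limit or range.

## Working session

There is one attempt and no reset: what is moved stays moved. The work goes in short steps, each a Python script; the robot and the scene stay as the last script left them, time stands still between calls to the robot, and variables do not carry over. Pictures are saved under pics/ and viewed, at most 14 in all, crops included, and the job is handed in when it is done.

```bash
mkdir -p pics; ls; python3 - <<'E'
from cell import bot
import cv2
for c in("top","side"):
    im=bot.camera(c); cv2.imwrite(f"pics/{c}0.png",cv2.cvtColor(cv2.resize(im,(800,600),interpolation=cv2.INTER_CUBIC),cv2.COLOR_RGB2BGR))
    for t in "marker_mid glue_mid rubber cards marker_pocket glue_pocket cards_pocket eraser_pocket slim_pen note_pad".split():
        print(c,t,[(d["bbox"],round(d["confidence"],2)) for d in bot.search_frame(c,t)][:4])
    k=bot.calibration(c);print(k)
print(bot.calibration("wrist"),bot.read_clock(),bot.read_tool_rot())
E
```

```text
pics
top marker_mid [([191.1, 190.8, 11.5, 36.2], 0.49)]
top glue_mid [([225.6, 152.3, 12.4, 24.5], 0.72)]
top rubber [([304.3, 171.3, 40.1, 30.8], 0.46)]
top cards [([186.5, 150.9, 14.9, 21.0], 0.7)]
top marker_pocket [([333.5, 179.1, 27.2, 53.2], 0.73)]
top glue_pocket [([279.1, 169.2, 24.8, 47.6], 0.73), ([305.6, 172.6, 35.5, 30.3], 0.64), ([228.7, 148.9, 8.2, 29.1], 0.3)]
top cards_pocket [([304.0, 171.9, 35.1, 31.2], 0.9)]
top eraser_pocket [([298.6, 199.1, 35.8, 27.8], 0.96), ([374.0, 162.3, 39.7, 37.1], 0.88)]
top slim_pen []
top note_pad [([139.7, 198.7, 26.9, 22.8], 0.84), ([110.0, 198.3, 7.1, 17.0], 0.49)]
{'mtx': array([[383.27106545,   0.        , 254.75443518],
       [  0.        , 383.27106545, 190.86848021],
       [  0.        ,   0.        ,   1.        ]]), 'extrinsics': array([[ 0.00809972, -0.99983761,  0.01609782, -0.06246758],
       [-0.99902903, -0.00878824, -0.04317128,  0.53173067],
       [ 0.04330574, -0.01573251, -0.99893799,  1.33632703],
       [ 0.        ,  0.        ,  0.        ,  1.        ]])}
side marker_mid [([256.3, 238.4, 46.0, 11.4], 0.66)]

[... 851 characters left out ...]
.014252  , -0.77590081, -0.63069391,  1.14702562],
       [ 0.        ,  0.        ,  0.        ,  1.        ]])}
{'mtx': array([[301.35151927,   0.        , 254.32894906],
       [  0.        , 301.35151927, 190.89703913],
       [  0.        ,   0.        ,   1.        ]]), 'hand_eye': array([[-7.33804894e-04, -9.50231766e-01, -3.11543018e-01,
         8.04691474e-02],
       [ 9.99998733e-01, -2.57245009e-04, -1.57076729e-03,
         6.10093098e-04],
       [ 1.41245009e-03, -3.11543776e-01,  9.50230751e-01,
        -1.42763220e-01],
       [ 0.00000000e+00,  0.00000000e+00,  0.00000000e+00,
         1.00000000e+00]])} 1.1 [-3.99558787e-06  9.78255257e-01  2.07404560e-01  3.91157146e-06]
```

View pics/top0.png

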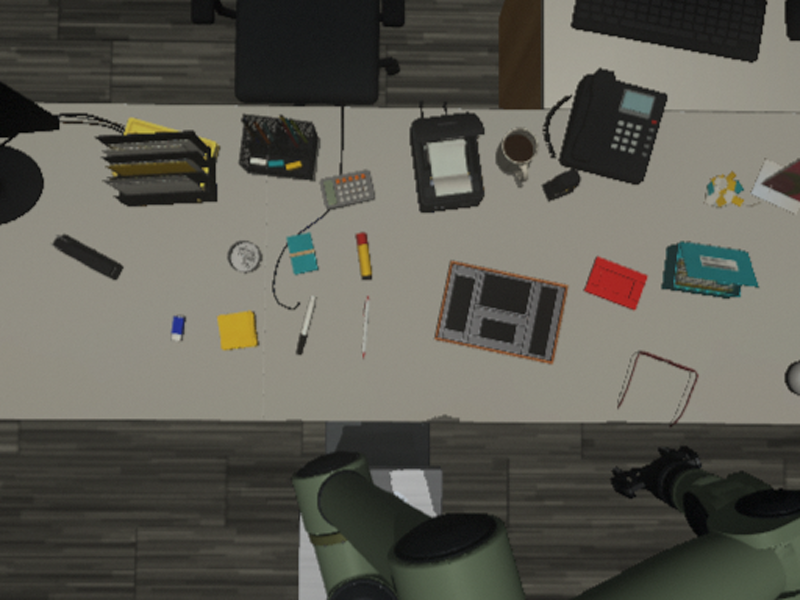

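View pics/side0.png

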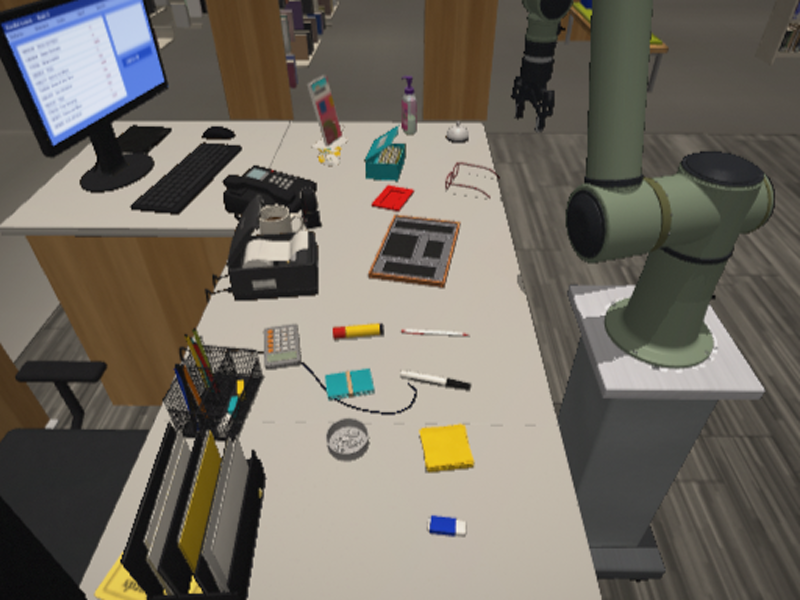

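Top view (800 px wide): marker at (306,325), the slim pen at (365,327), glue stick (364,256), cards (302,254), eraser (178,327), note pad (238,330). In the tray, the right pocket (545,318) is the longest and narrowest, so it is the marker's. The left one (457,304) is glue, behind (506,292) is cards, and front (499,330) is eraser. The red insert-like plate (615,283) is the look-alike and isn't meant. Next I'll take close views with the wrist camera.

```bash
cat > lib.py <<'E'
from cell import bot
import numpy as np, cv2
from scipy.spatial.transform import Rotation as R
def down(yaw): # tool x at angle yaw in world, pointing down
    return [0,float(np.cos(yaw/2)),float(np.sin(yaw/2)),0][0:1]+[float(np.cos(yaw/2)),float(np.sin(yaw/2)),0.]
def pose():
    p=np.array(bot.read_position());q=bot.read_tool_rot();T=np.eye(4)
    T[:3,:3]=R.from_quat([q[1],q[2],q[3],q[0]]).as_matrix();T[:3,3]=p;return T
def cam(name):
    k=bot.calibration(name)
    return k["mtx"],(pose()@k["hand_eye"] if name=="wrist" else np.linalg.inv(k["extrinsics"]))
def ray(C,uv,z):
    K,T=C; d=T[:3,:3]@np.linalg.inv(K)@[uv[0],uv[1],1]; o=T[:3,3]; return (o+d*(z-o[2])/d[2])[:2]
def snap(name,f=None):
    C=cam(name); im=cv2.cvtColor(bot.camera(name),cv2.COLOR_RGB2BGR)
    if f: cv2.imwrite(f"pics/{f}.png",cv2.resize(im,(800,600),interpolation=cv2.INTER_CUBIC))
    return C,im
E
python3 - <<'E'
from lib import *
C=cam("top")
for n,uv in dict(marker=(196,208),pen=(233.6,209),glue=(233,164),cards=(193,162.5),eraser=(114,209),tray=(321,199.5)).items(): print(n,ray(C,uv,.01))
for n,x,y in (("tray",.56,-.16),("items",.57,.14),("eraser",.53,.38)):
    bot.move_pose([x,y,.24],down(0)); C,im=snap("wrist","w_"+n)
    cv2.imwrite(f"pics/raw_{n}.png",im);np.savez(f"{n}.npz",K=C[0],T=C[1])
    for t in "marker_mid glue_mid rubber cards marker_pocket glue_pocket cards_pocket eraser_pocket slim_pen".split():
        print(n,t,[(d["bbox"],round(d["confidence"],2)) for d in bot.search_frame("wrist",t)][:2])
print(bot.read_clock())
E
```

```text
marker [0.47036681 0.14761782]
pen [0.46792215 0.0157972 ]
glue [0.62659633 0.01957736]
cards [0.63050571 0.16052465]
eraser [0.46456576 0.43350143]
tray [ 0.50389022 -0.29208622]
tray marker_mid [([17.8, 177.6, 14.5, 88.5], 0.61)]
tray glue_mid [([77.1, 52.3, 44.4, 97.2], 0.96)]
tray rubber [([121.2, 174.4, 9.2, 91.5], 0.28)]
tray cards [([0.0, 71.8, 21.3, 63.8], 0.69)]
tray marker_pocket [([381.5, 148.6, 88.4, 122.2], 0.87), ([119.3, 174.8, 16.6, 91.4], 0.66)]
tray glue_pocket [([245.1, 113.3, 78.7, 134.3], 0.62)]
tray cards_pocket [([309.4, 129.9, 113.5, 79.1], 0.67), ([381.4, 149.0, 86.5, 121.8], 0.4)]
tray eraser_pocket []
tray slim_pen [([115.6, 177.4, 17.1, 87.4], 0.7), ([311.7, 127.8, 108.6, 81.1], 0.37)]
items marker_mid [([233.6, 184.0, 32.4, 90.3], 0.83), ([25.2, 215.4, 29.0, 37.6], 0.51)]
items glue_mid [([342.1, 64.4, 25.1, 91.0], 0.66)]
items rubber [([24.6, 216.1, 28.3, 40.2], 0.68)]
items cards [([206.1, 66.2, 58.2, 80.3], 0.7)]
items marker_pocket [([205.7, 65.0, 56.7, 81.5], 0.35)]
items glue_pocket [([468.0, 146.3, 43.0, 109.5], 0.73)]
items cards_pocket []
items eraser_pocket []
items slim_pen [([338.2, 181.3, 20.7, 91.9], 0.87)]
eraser marker_mid [([400.6, 153.4, 54.7, 94.5], 0.63)]
eraser glue_mid []
eraser rubber [([202.1, 189.3, 21.9, 39.8], 0.64)]
eraser cards [([413.7, 24.4, 55.9, 91.2], 0.97)]
eraser marker_pocket []
eraser glue_pocket []
eraser cards_pocket []
eraser eraser_pocket []
eraser slim_pen [([509.3, 235.2, 2.7, 13.8], 0.5)]
10.0417
```

View pics/w_tray.png

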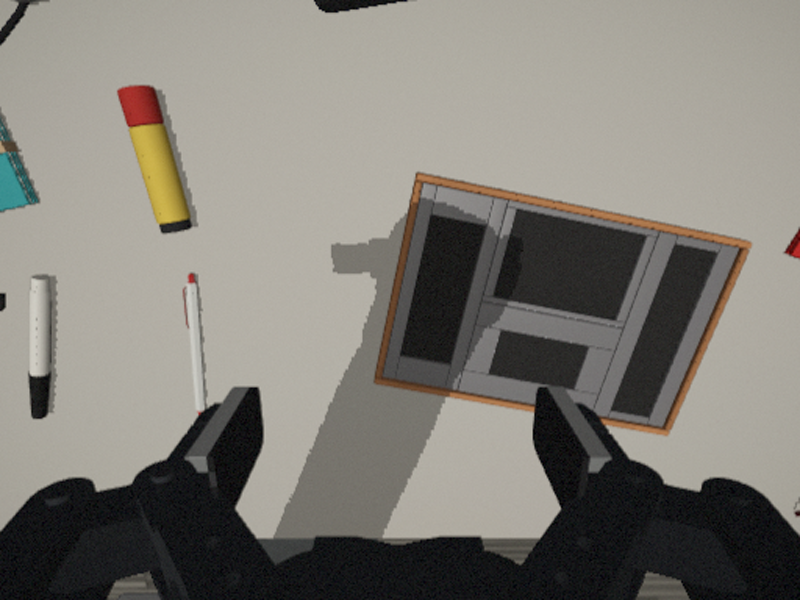

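View pics/w_items.png

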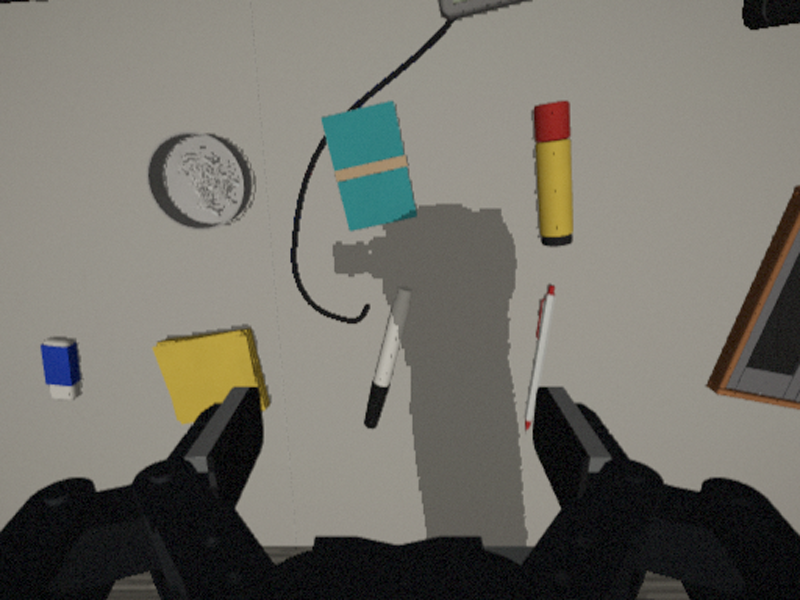

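View pics/w_eraser.png

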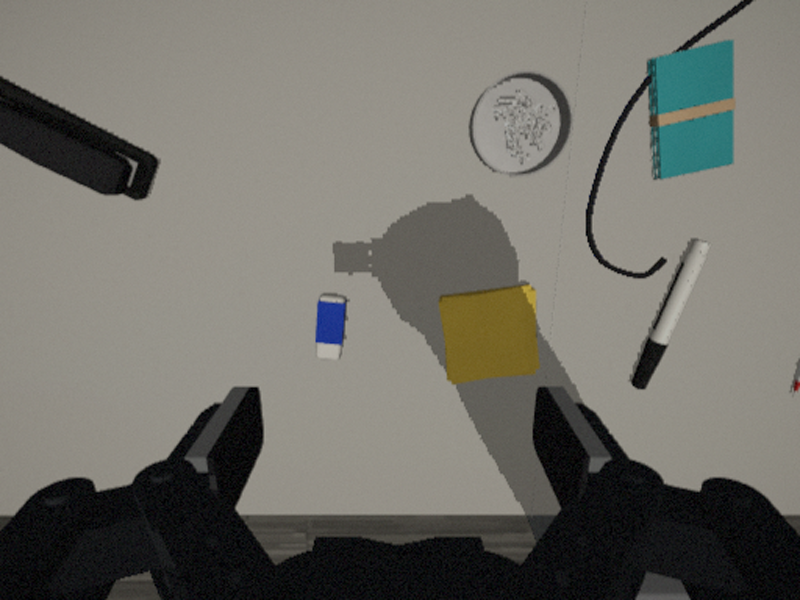

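Views: in the tray picture (800 px wide), the glue pocket is at about (440,288), cards (567,263), marker (664,331), eraser (539,361). In the items picture, the thick marker (white barrel, black cap, about 35 px wide) is at (388,358), and the thin red-and-white pen at (540,357) is the look-alike to leave. I'll turn these corners into poses and check them across views.

```bash
python3 - <<'E'
from lib import *
V={n:(lambda d:(d["K"],d["T"]))(np.load(n+".npz")) for n in("tray","items","eraser")}
def P(v,pts,z): return np.array([ray(V[v],np.array(p)*.64+[-.18,-.18],z) for p in pts])
def quad(n,v,pts,z):
    q=P(v,pts,z);r=cv2.minAreaRect((q*1000).astype(np.float32))
    e=[q[1]-q[0],q[2]-q[3],q[2]-q[1],q[3]-q[0]]
    L=[np.linalg.norm(x)*1e3 for x in e]; a=[np.degrees(np.arctan2(x[1],x[0]))%180 for x in e]
    print(n,v,"c",q.mean(0).round(4),"len",np.round(L,0),"ang",np.round(a,1))
quad("tray","tray",[(416,174),(750,242),(667,433),(376,381)],.016)
f=.007
quad("glueP","tray",[(432,214),(481,221),(447,364),(400,355)],f)
quad("cardsP","tray",[(513,207),(646,236),(616,320),(494,294)],f)
quad("markerP","tray",[(675,246),(716,252),(652,416),(611,409)],f)
quad("eraserP","tray",[(503,333),(589,347),(577,388),(489,374)],f)
def seg(n,v,pts,z):
    q=P(v,pts,z);e=q[1]-q[0];print(n,v,q.mean(0).round(4),round(np.linalg.norm(e)*1e3),round(np.degrees(np.arctan2(e[1],e[0]))%180,1))
seg("marker","items",[(371,427),(405,289)],.008);seg("marker","eraser",[(640,388),(701,240)],.008);seg("marker","tray",[(39,417),(40,276)],.008)
seg("pen","items",[(551,286),(528,429)],.005)
seg("glue","items",[(552,102),(557,243)],.0125);seg("glue","tray",[(137,87),(177,229)],.0125)
quad("cards","items",[(322,116),(394,101),(416,215),(349,230)],.014)
quad("cards","eraser",[(652,58),(733,41),(733,163),(657,179)],.014)
quad("eraser","eraser",[(320,294),(347,294),(342,358),(316,358)],.013)
quad("eraser","items",[(42,340),(75,338),(81,398),(53,400)],.013)
E
```

```text
tray tray c [ 0.5053 -0.2898] len [269. 268. 178. 177.] ang [ 78.8  78.6 168.8 169.3]
glueP tray c [ 0.5227 -0.1955] len [ 40.  42. 128. 125.] ang [ 81.8  78.1 169.5 168.3]
cardsP tray c [ 0.5452 -0.3002] len [111. 108.  74.  73.] ang [ 77.9  77.5 169.2 171.7]
markerP tray c [ 0.4831 -0.3882] len [ 35.  39. 155. 154.] ang [ 81.7  79.2 170.2 168.4]
eraserP tray c [ 0.4592 -0.2852] len [77. 81. 40. 40.] ang [ 80.1  80.  171.8 166. ]
marker items [0.4696 0.1493] 136 167.0
marker eraser [0.4704 0.1486] 137 168.2
marker tray [0.4707 0.1506] 137 166.2
pen items [0.4683 0.0154] 139 176.9
glue items [0.6276 0.0203] 105 7.9
glue tray [0.6283 0.0202] 104 7.6
cards items c [0.6337 0.1605] len [54. 54. 84. 85.] ang [100.9 102.5  11.6  11.5]
cards eraser c [0.6325 0.1627] len [56. 56. 84. 85.] ang [101.  101.9  12.4  12. ]
eraser eraser c [0.4648 0.435 ] len [22. 22. 58. 58.] ang [ 89.9  89.9 173.7 173.6]
eraser items c [0.4644 0.4314] len [29. 25. 58. 58.] ang [ 93.7  94.5 173.  176.1]
```

```bash
cat >> lib.py <<'E'
def pickplace(pick,pyaw,place,lyaw,pre,rel,zp,dz,H=.13):
    a,b=np.radians(pyaw),np.radians(lyaw)
    bot.set_gripper(pre)
    bot.move_pose([*pick,H],down(a))
    bot.move_linear([*pick,.03],speed=.15)
    s1=bot.move_linear([*pick,zp],speed=.05,until_force=10)
    bot.set_gripper(0.,grasp_force=30); w=bot.read_gripper_width()
    bot.move_linear([*pick,H],speed=.15); w2=bot.read_gripper_width(),bot.read_finger_force()
    bot.move_pose([*place,H],down(b))
    bot.move_linear([*place,zp+dz+.02],speed=.15)
    s2=bot.move_linear([*place,zp+dz],speed=.04,until_force=8)
    z=bot.read_position()[2]
    bot.set_gripper(rel)
    bot.move_linear([*place,H],speed=.15)
    print("stop",s1,s2,"w",w,w2,"z",z,"t",bot.read_clock())
E
python3 - <<'E'
from lib import *
pickplace([.4702,.1493],167.3,[.485,-.3865],169,.6,.36,.004,.0085)
pickplace([.6280,.0202],187.8,[.5227,-.196],169,.7,.45,.004,.008)
C,im=snap("top"); cv2.imwrite("pics/t1.png",cv2.resize(im[150:250,160:400],(800,333),interpolation=cv2.INTER_CUBIC))
E
```

```text
stop False False w 0.1705965133236479 (0.16278171637681116, 29.201694871384234) z 0.012325210990316499 t 20.5417
stop False True w 0.27778939057119745 (0.28372985032431863, 29.421038031578064) z 0.011402094431043286 t 28.9333
```

View pics/t1.png

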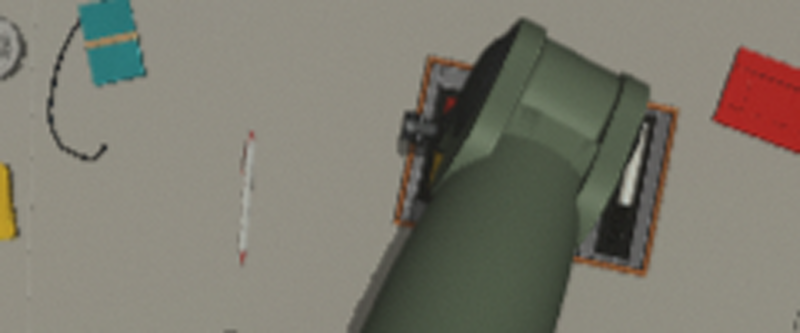

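The crop shows the white marker barrel lying in the right-hand black pocket (640,165). The glue stick at (445,120) is mostly hidden by the arm. Eraser and cards next, then a wrist check.

```bash
python3 - <<'E'
from lib import *
pickplace([.4647,.4345],174,[.4592,-.2852],79,.7,.45,.002,.0095)
pickplace([.6331,.1612],191.8,[.5452,-.3002],79,1.,.82,.001,.010)
bot.move_pose([.56,-.16,.24],down(0)); C,im=snap("wrist","w2")
np.savez("w2.npz",K=C[0],T=C[1]);print(bot.read_clock())
E
```

```text
stop False False w 0.25718237201883754 (0.2526203467645798, 29.3976429104805) z 0.011313969231649994 t 39.7833
stop False False w 0.6386324646272167 (0.6437893010142121, 32.105573415756226) z 0.01079039395222486 t 49.425
50.8917
```

View pics/w2.png

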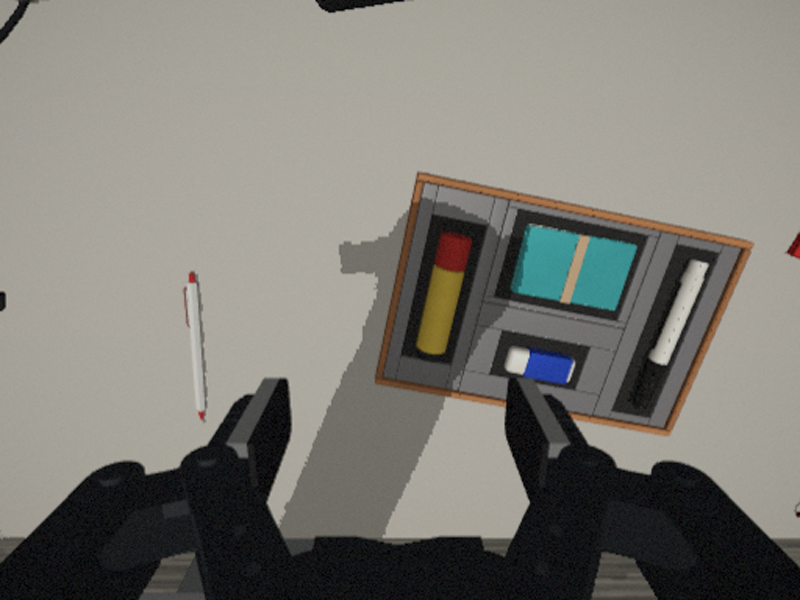

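The picture shows all four in their own pockets: glue (442,293), cards (577,267), eraser (540,365), marker (672,330). The pen at (196,345) hasn't moved. I'll take one closer view from above to confirm they lie flat.

```bash
python3 - <<'E'
from lib import *
bot.move_pose([.56,-.29,.17],down(np.radians(-11))); C,im=snap("wrist","w3"); print(bot.read_clock())
E
```

```text
51.5833
```

View pics/w3.png

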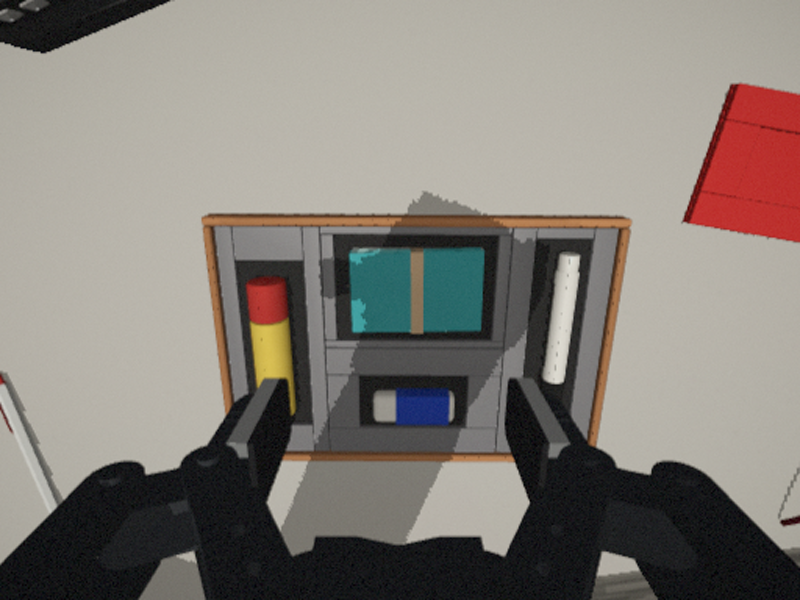

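Seen from above, black floor shows round the cards (417,290), eraser (413,407) and marker (562,315), and round as much of the glue stick (270,340) as the finger leaves in view. They all lie flat, so I'm handing in.

```bash
python3 - <<'E'
from lib import *
print(bot.close_job())
E
```

```text
the job is handed in; nothing more can be done
None
```

The marker, glue stick, eraser and cards each lie flat in their own pocket, the pen and note pad were left alone, and the job was handed in at about 52 s of the 115 s allowed.

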